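Put the green jar in the caddy tray and slide it under the drying shelf

TASK

Stand the green glaze jar upright in the empty half of the wooden caddy tray, setting it down gently. Then, keeping the tray on the bench, slide it under the red drying shelf, blue grip outwards, until it sits squarely against the stop at the back, and let go. Nothing may bump the shelf board, and the brown jar, the white jar and the bowl on the shelf stay where they are.

Things in the scene. Friction and masses are not known exactly. Their poses are not given: they have to be found in the camera images.
- jar_green: Green glazed jar with a flat lid of the same colour: a cylinder 56 mm across and 78 mm tall, a 52 mm lid 10 mm thick on it and a knob 20 mm across and 7 mm high on top (95 mm in all); cream band near the foot; about 0.3 kg. Origin: centre of its underside, z up.
- tray: Loose wooden caddy tray, 120 (x) by 190 mm (y), walls 28 mm high, 5 mm thick, floor 6 mm, about 0.6 kg, sliding on the bench. Origin: centre of its underside; +x is its back edge, which goes in first; a blue grip block sticks out of the front wall towards -x. A divider splits it: the +y half holds flat potter's ribs, the -y half is empty (95 by 110 mm inside).
- tray_handle (a point): Point to grip the blue grip block, 95 mm to -x of the tray's origin and 36 mm above the bench. The block is 18 mm wide (along the tray's y), 60 mm long (tray x from -120 to -60 mm), and spans heights 12 to 50 mm. Axes as the tray's.
- tray_cell (a point): Centre of the floor of the tray's empty half, on top of the floor (tray frame 0, -42.5, 6 mm). Axes as the tray's.
- shelf: Fixed dark wood shelf frame: 4 posts and low side rails, inner faces at y = +-125 mm; low stop strip at the back, 25 mm high, front face at x = +70 mm. Origin: on the bench, middle of its 190 (x) by 300 mm (y) footprint; +x is its back, open front edge at x = -95 mm. Tray home, back edge on the stop: tray origin at shelf x = +10 mm, axes parallel; its grip then sticks out 15 mm past the board above.
- shelf_board: Red board on top of the shelf, 190 by 300 mm, 18 mm thick, its underside 130 mm above the bench. Origin: centre of its underside. Axes as the shelf's.
- jar_brown: Dark brown glazed jar with a flat lid of the same colour: a cylinder 56 mm across and 78 mm tall, a 52 mm lid 10 mm thick on it and a knob 20 mm across and 7 mm high on top (95 mm in all); cream band near the foot; about 0.3 kg. Origin: centre of its underside, z up. Not to be moved.
- jar_white: White glazed jar with a flat lid of the same colour: a cylinder 56 mm across and 78 mm tall, a 52 mm lid 10 mm thick on it and a knob 20 mm across and 7 mm high on top (95 mm in all); cream band near the foot; about 0.3 kg. Origin: centre of its underside, z up. Not to be moved.
- bowl: Loose terracotta bowl, 110 mm across and 55 mm tall, standing on the shelf board. Origin: centre of its underside. Not to be moved.

How it is judged:
On the way, in this order (a step that is already met when the one before it is completed fails the run):
1. the green jar stands released in the empty half of the tray, the tray still out in front of the shelf (x of jar_green in the frame of tray_cell between -0.035 and 0.035 m and y of jar_green in the frame of tray_cell between -0.03 and 0.03 m and z of jar_green in the frame of tray_cell between -0.006 and 0.008 m and angle between jar_green's own z axis and vertical below 0.1 rad and contact force between jar_green and the fingers below 0.1 N and linear speed of jar_green below 0.01 m/s and x of tray in the frame of shelf below -0.12 m), for 0.2 s.
2. the tray is home against the stop under the shelf, with the green jar standing in it (x of tray in the frame of shelf above 0.002 m and y of tray in the frame of shelf between -0.045 and 0.045 m and angle between the x axis of tray and the x axis of shelf, either way round below 0.06 rad and angle between tray's own z axis and vertical below 0.05 rad and height (world z) of tray below 0.006 m and x of jar_green in the frame of tray_cell between -0.035 and 0.035 m and y of jar_green in the frame of tray_cell between -0.03 and 0.03 m and z of jar_green in the frame of tray_cell between -0.006 and 0.008 m and angle between jar_green's own z axis and vertical below 0.1 rad), for 0.2 s.
At the end, for the whole second after the job is handed in: Tray flat on the bench under the shelf, back edge within 8 mm of the stop, square within 0.06 rad; green jar upright (0.1 rad) on the floor of its empty half; both released and at rest; the other jars and the bowl within 20 mm of where they were (all of step 2 and contact force between each of jar_green, tray and the fingers below 0.1 N and linear speed of each of jar_green, tray below 0.01 m/s and distance of each of jar_brown, jar_white, bowl from where it was at the start of the episode below 0.02 m); the robot touches nothing.
It fails at once if the jar, the tray or the robot bumps the shelf board (over 3 N) (contact force between any of jar_green, tray, the arm, the fingers and shelf_board above 3 N).
It fails at once if the brown or white jar is shifted more than 20 mm or tipped (distance of any of jar_brown, jar_white from where it was at the start of the episode above 0.02 m or angle between any of jar_brown, jar_white's own z axis and vertical above 0.3 rad).
It fails at once if the bowl on the shelf is shifted more than 20 mm (distance of bowl from where it was at the start of the episode above 0.02 m).
It fails at once if the tray is lifted more than 20 mm off the bench (height (world z) of tray above 0.02 m).
It fails at once if the green jar is dropped (falls freely by more than about 12 mm) (contact force between jar_green and the fingers below 0.1 N and linear speed of jar_green above 0.5 m/s).
It also fails if it takes over 53 s, if anything falls off the work surface, if the arm or the gripper's body presses on something with over 40 N, if the wrist force passes 120 N, or if a joint passes its speed limit or range.

ROBOT

A 6-joint arm with a two-finger parallel gripper is mounted at the origin on the work surface. World frame = base frame: x ahead of the robot, y to its left, z up, the work surface at z = 0. Lengths are in m, angles in rad, forces in N, time in s.
With the tool pointing down it reaches from about 0.35 to 0.775 m from the base axis. Payload 5.5 kg.
Tool frame: the origin (TCP) lies at the very end of the fingers, on their centre line; the grasp point (between the pads) lies 19 mm behind it; z points along the fingers, y is the line along which they close (so a half turn about z gives the same grasp; the last joint's range is limited). The gripper opens to 85 mm and grips with 20 to 120 N. Pads are 22 mm wide; open, the fingers measure 114 mm over their backs; the gripper's body (76 mm by 85 mm) begins 54 mm behind the grasp point. The pads swing forward as they close: fully open they stand 13 mm farther back than shut.
Start: joints at [-1.464, 0.313, 0.046, 1.304, 0, 1.431], TCP at [0.14, -0.558, 0.231] pointing down, gripper open.
Joint ranges: [-2.76, 2.76], [-0.86, 1.69], [-1.03, 1.26], [-2.2, 2.34], [-1.47, 1.5], [-3.14, 3.14]. Speed limits (rad/s): [2.57, 2.57, 3.14, 3.14, 3.14, 3.14].

INTERFACE

Orientations are given as a unit quaternion [w, x, y, z].
In Python, from workcell import env, imaging, ticket gives the robot as it stands. The module is installed in compiled form; this text tells all that it offers.
- The arm moves only by the tool apply_moves, never from a script. Its argument "rows" is a list of rows, each an object with "xyz": the shift along the tool's x, y, z in mm, a list of three; "turn": the turn, a rotation vector about the tool's x, y, z in rad, a list of three; "grip": the opening, from 0 (shut) to 1 (fully open). A call has 1 to 12 rows; each row is the pose to reach, as a shift and turn from the pose commanded when the call began, along the tool's axes at that moment; what a row does not reach only later rows make up. A row lasts 1/12 s, in which the tool goes at most 41.7 mm and 7.16 degrees, less where a joint would pass 70% of its speed; a pose out of reach is approached as far as the arm can. A call with a gripper value outside its range is refused whole. The fingers move at their own pace and stop on an object; "force" is the grip in N (left out, the last holds). Time passes only in rows, so rows that repeat a pose let the fingers close. It gives the time, the measured TCP pose, the force, the opening and the grip force at its end, in the units of the state.
- env.get_state(): the state, without advancing time (a new reading comes with each control period).
- imaging.read_camera(name): name is "side" or "top"; returns a dict with "color" (384x512x3 uint8, blue, green, red), "z_map" (384x512 float32, m along the optical axis (not along the pixel's ray), 0 where there is no reading), "camera_matrix" (3x3 intrinsics, pixels), "view" (4x4, takes a point from world to camera coordinates). Camera axes: x right, y down, z forward; pixel columns grow to the right and rows downward; lengths in m; the calibration is good to about 2 mm. A picture is of the moment at which its call begins.
- ticket.hand_in(): hands the job in; it is judged then, once.
The state is a dict: "clock": time; "joint_pos": joint angles; "qvel": joint speeds; "tau": joint torques, N m; "tcp_pos": TCP position; "orientation": TCP orientation; "wrist_force": force on the tool from outside, world axes, zero at the start; "ft_torque": the same for the moment, N m; "finger_gap": finger opening in m; "grip_force": force on a finger pad.
Only numpy, scipy, OpenCV 4.12 (cv2) and the standard library are available. Lean on these libraries where they do the work, as an engineer would, in place of code of your own. Each camera call takes 0.05 s, during which the arm holds its last target. There are 200 camera calls.

## Working session

There is one attempt and no reset: what is moved stays moved. The work goes in short steps, Python scripts to look and compute and a tool call to move; the robot and the scene stay as the last step left them, time stands still between calls to the robot, and variables do not carry over. Pictures are saved under pics/ and viewed, at most 10 in all, crops included, and the job is handed in when it is done.

Besides the shell and the picture viewer there is one more tool, called after "Emit:" as name(argument=value, ...) on one line, values as JSON. apply_moves: Moves the arm, as the interface text tells. Its arguments: {"type":"object","properties":{"rows":{"type":"array"},"force":{"type":"number"}},"required":["rows"]}

```bash
mkdir -p pics
cat > h.py <<'E'
import numpy as np, cv2
from workcell import env, imaging, ticket
def cam(n):
    r=imaging.read_camera(n); K=r["camera_matrix"]; V=r["view"]; z=r["z_map"]
    v,u=np.mgrid[0:384,0:512]
    P=np.stack([(u-K[0,2])/K[0,0]*z,(v-K[1,2])/K[1,1]*z,z],-1)
    W=(P-V[:3,3])@V[:3,:3]
    W[z<=0]=np.nan
    return r["color"],W,r
E
python3 - <<'E'
from h import *
for n in("side","top"):
    c,W,r=cam(n); cv2.imwrite(f"pics/{n}0.png",c); np.savez(f"/tmp/{n}.npz",c=c,W=W,K=r["camera_matrix"],V=r["view"])
    print(n, -r["view"][:3,:3].T@r["view"][:3,3], r["view"][2,:3])
print(env.get_state())
E
```

```text
side [0.13157645 0.63162707 0.75142221] [ 0.41765258 -0.67448649 -0.60879742]
top [ 0.44852947 -0.06798895  1.25817507] [ 0.0925625  -0.00315771 -0.99570187]
{'clock': 0.1, 'joint_pos': array([-1.46359178e+00,  3.13944981e-01,  4.51024399e-02,  1.30358817e+00,
        1.79250154e-05,  1.43118122e+00]), 'qvel': array([ 0.00020532, -0.00119112,  0.00456027, -0.0021739 ,  0.00115258,
        0.00040677]), 'tau': array([ 5.03022282e-03, -4.81721199e+01,  2.99246407e+01,  1.27061279e-02,
       -1.01175042e-04,  1.95692814e-05]), 'tcp_pos': array([ 0.14042421, -0.55713125,  0.23049086]), 'orientation': array([-8.16937389e-04,  9.92394337e-01,  1.23096763e-01,  2.22035404e-05]), 'wrist_force': array([-0.77855365,  0.03306991, -0.43848494]), 'ft_torque': array([ 0.04687985, -0.00569962,  0.06796805]), 'grip_force': 0.0, 'finger_gap': 0.08551426417674327}
```

View pics/side0.png

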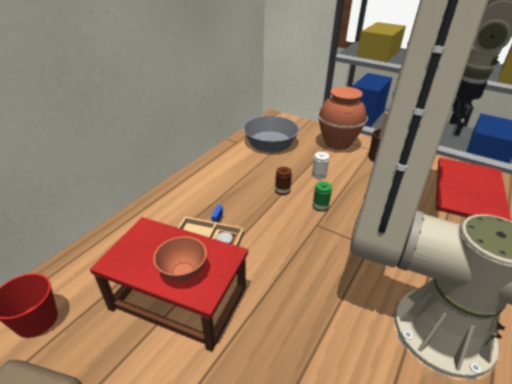

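View pics/top0.png

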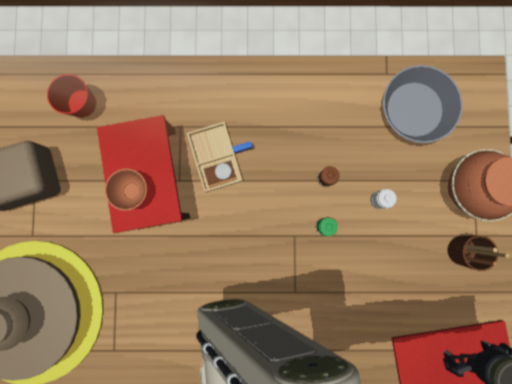

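The top view shows the shelf at left (100-180, 117-232), with the tray at (188-242, 123-190), its blue grip at (243,148), and ribs in the lower half. The green jar is at (328,227), brown at (329,176) and white at (386,199). The side view agrees.

```bash
cat >> h.py <<'E'
def load(n):
    d=np.load(f"/tmp/{n}.npz"); return d["c"],d["W"],d["K"],d["V"]
def rect(P): 
    r=cv2.minAreaRect((P[:,:2]*1000).astype(np.float32)); return np.round(r[0],1),np.round(r[1],1),round(r[2],2)
def main(c,W):
    hsv=cv2.cvtColor(c,cv2.COLOR_BGR2HSV); H,S,V=cv2.split(hsv); X,Y,Z=W[...,0],W[...,1],W[...,2]
    green=(abs(H.astype(int)-65)<20)&(S>120)&(Z>.02)&(Z<.3)
    blue=(abs(H.astype(int)-112)<12)&(S>120)&(Z<.1)&(Y>-.2)&(X>.3)
    red=((H<6)|(H>174))&(S>150)&(Z>.13)&(Z<.16)&(X>.2)&(Y>0)
    return dict(green=green,blue=blue,red=red)
E
python3 - <<'E'
from h import *
for n in("side","top"):
    c,W,K,V=load(n)
    for k,m in main(c,W).items():
        P=W[m]; print(n,k,len(P),rect(P),np.round(np.nanpercentile(P,[2,50,98],axis=0)*1000).tolist())
c,W,K,V=load("top")
# tray: points z 0.018..0.04 in tray area
X,Y,Z=np.moveaxis(W,-1,0); u0=np.s_[115:200,182:262]
S=W[u0].reshape(-1,3); c0=c[u0]
cv2.imwrite("pics/t1.png",cv2.resize(c0,None,fx=7,fy=7,interpolation=cv2.INTER_CUBIC))
P=S[(S[:,2]>.022)&(S[:,2]<.033)]; print("tray",len(P),rect(P))
np.set_printoptions(linewidth=200)
print((Z[120:195:4,184:250:3]*1000).round().astype(int))
for nm,(u,v) in dict(brown=(329,176),white=(386,199),green=(328,227)).items():
    Q=W[v-14:v+14,u-14:u+14].reshape(-1,3); Q=Q[Q[:,2]>.075]; print(nm,len(Q),rect(Q),Q[:,2].max(),np.median(Q[:,2]))
Q=W[160:220,100:150].reshape(-1,3);Q=Q[Q[:,2]>.19];print("bowl",rect(Q))
E
```

```text
side green 293 (array([ 430. , -251.7]), array([46. , 47.9]), 76.04) [[408.0, -270.0, 33.0], [427.0, -239.0, 75.0], [450.0, -231.0, 96.0]]
side blue 105 (array([670.1,  -4.9]), array([17.1, 57.7]), 17.84) [[655.0, -30.0, 31.0], [666.0, 0.0, 50.0], [684.0, 23.0, 53.0]]
side red 7065 (array([578.9, 272.6]), array([299.2, 191.1]), 10.61) [[427.0, 174.0, 140.0], [564.0, 303.0, 149.0], [721.0, 381.0, 151.0]]
top green 264 (array([ 434.6, -257.8]), array([49.2, 48.9]), 88.55) [[413.0, -281.0, 66.0], [436.0, -256.0, 87.0], [456.0, -235.0, 96.0]]
top blue 102 (array([674.5, -10.7]), array([14.7, 54.3]), 18.73) [[663.0, -35.0, 34.0], [673.0, -11.0, 47.0], [685.0, 14.0, 52.0]]
top red 5963 (array([582.9, 269.1]), array([296.7, 190.3]), 10.59) [[438.0, 166.0, 142.0], [608.0, 252.0, 147.0], [726.0, 370.0, 151.0]]
tray 432 (array([659.2,  47.5]), array([190.9, 179.8]), 16.94)
[[                  -1                    1                    1                   -4                   -4                    0                   -2                    1                   -2
                     1           
[... 8417 characters left out ...]
            -2                   -2                   -1                   -2                    4                    0                   -6                    3                   -2
                    -3                   -3                    1                    0]]
brown 276 (array([ 583.9, -268.3]), array([52.2, 52.6]), 85.9) 0.09916417308003954 0.08723393867059172
white 281 (array([ 516.5, -429.4]), array([50.3, 52.2]), 85.9) 0.09917906493425631 0.08739654488429877
green 285 (array([ 436.1, -260. ]), array([51.1, 51.8]), 89.87) 0.09830526152149414 0.08730086833250084
bowl (array([535.6, 285.4]), array([107.4, 107. ]), 71.53)<stdin>:13: RuntimeWarning: invalid value encountered in cast
```

View pics/t1.png

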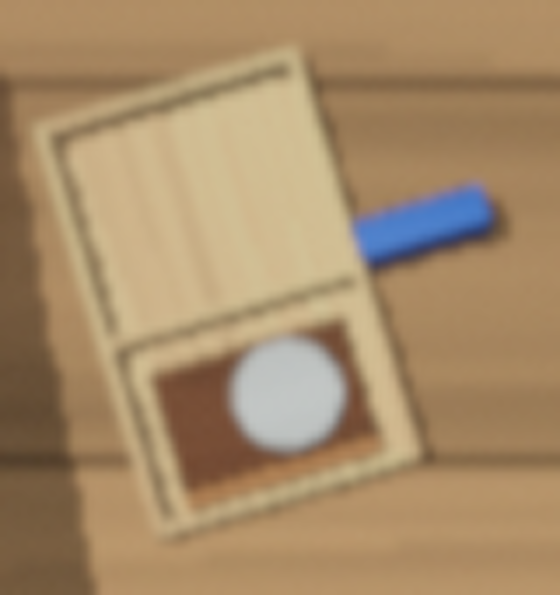

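The crop shows the tray's rim corners at about (38,125), (300,45), (425,455) and (170,538). The upper half is empty, the divider sits at about y 310, and the blue grip is at (360-490, 190-265).

```bash
cat >> h.py <<'E'
from scipy.spatial.transform import Rotation as R
def ray(K,V,uv,z):
    uv=np.atleast_2d(uv).astype(float); d=np.c_[(uv-K[[0,1],[2,2]])/K[[0,1],[0,1]],np.ones(len(uv))]@V[:3,:3]
    C=-V[:3,:3].T@V[:3,3]; return C+d*((z-C[2])/d[:,2])[:,None]
def tool(yaw,tilt):  # tool y=-tray y; yaw of tray x; tilt from vertical
    xd=np.array([np.cos(yaw),np.sin(yaw),0]); zh=np.array([0,0,1.]); c,s=np.sin(tilt),np.cos(tilt)
    return np.c_[c*zh+s*xd, np.cross(zh,xd)*-1, c*xd-s*zh]
def rel(p,Rm,st=None):
    s=st or env.get_state(); R0=R.from_quat(s["orientation"],scalar_first=True).as_matrix()
    return np.round((np.asarray(p)-s["tcp_pos"])@R0*1000,1), np.round(R.from_matrix(R0.T@Rm).as_rotvec(),3)
E
python3 - <<'E'
from h import *
c,W,K,V=load("top")
P=ray(K,V,np.array([(38,125),(300,45),(425,455),(170,538)])/7+[182-.43,115-.43],.028)*1000
print(P.round(1)); print("tray c",P.mean(0)); 
e=[P[0]-P[1],P[3]-P[2]]; f=[P[0]-P[3],P[1]-P[2]]
print([np.linalg.norm(a) for a in e+f],[np.degrees(np.arctan2(a[1],a[0])) for a in e],[np.degrees(np.arctan2(a[1],a[0]))+90 for a in f])
for n in("top","side"):
    c,W,K,V=load(n); m=main(c,W)
    for k,z in(("red",.148),("blue",.05)):
        uv=np.argwhere(m[k])[:,::-1]; Q=ray(K,V,uv,z); print(n,k,rect(Q), Q.mean(0).round(4))
E
```

```text
[[722.2 159.3  28. ]
 [757.8  44.6  28. ]
 [576.4 -10.8  28. ]
 [540.5  99.4  28. ]]
tray c [649.21424891  73.13480325  28.        ]
[np.float64(120.04036653980913), np.float64(115.94426962142168), np.float64(191.30907418271073), np.float64(189.6789558607771)] [np.float64(107.24991188942298), np.float64(108.0428532369905)] [np.float64(108.22185239594403), np.float64(106.98950723359042)]
top red (array([582.5, 267.5]), array([296.3, 190.1]), 10.48) [0.5901 0.2601 0.148 ]
top blue (array([673.1, -11. ]), array([17.2, 54.4]), 16.82) [ 0.6731 -0.0112  0.05  ]
side red (array([576.8, 275.9]), array([304.3, 196.6]), 10.64) [0.5683 0.2893 0.148 ]
side blue (array([665.5,  -1.5]), array([25. , 71.1]), 19.67) [0.6654 0.0015 0.05  ]
```

Run:
```python
from h import *
s=env.get_state(); R0=R.from_quat(s["orientation"],scalar_first=True).as_matrix()
for z in(.16,.04): print(rel([.435,-.257,z],R0))
```

```text
(array([ 359. , -219. ,   70.9]), array([0., 0., 0.]))
(array([ 358.9, -218.8,  190.9]), array([0., 0., 0.]))
```

Emit:
apply_moves(rows=[{"xyz":[30,-18,6],"turn":[0,0,0],"grip":1},{"xyz":[60,-37,12],"turn":[0,0,0],"grip":1},{"xyz":[90,-55,18],"turn":[0,0,0],"grip":1},{"xyz":[120,-73,24],"turn":[0,0,0],"grip":1},{"xyz":[150,-91,30],"turn":[0,0,0],"grip":1},{"xyz":[180,-110,36],"turn":[0,0,0],"grip":1},{"xyz":[210,-128,42],"turn":[0,0,0],"grip":1},{"xyz":[240,-146,48],"turn":[0,0,0],"grip":1},{"xyz":[270,-165,54],"turn":[0,0,0],"grip":1},{"xyz":[300,-183,60],"turn":[0,0,0],"grip":1},{"xyz":[330,-201,66],"turn":[0,0,0],"grip":1},{"xyz":[359,-219,71],"turn":[0,0,0],"grip":1}])

```text
clock: 1.1
tcp_pos: [0.4358, -0.2558, 0.1596]
orientation: [-0.0, 0.992, 0.123, -0.0]
wrist_force: [0.2, -0.3, -0.2]
finger_gap: 0.0853
grip_force: 0.0
```

Emit:
apply_moves(rows=[{"xyz":[0,0,0],"turn":[0,0,0],"grip":1},{"xyz":[0,0,0],"turn":[0,0,0],"grip":1}])

```text
clock: 1.27
tcp_pos: [0.4355, -0.2558, 0.1596]
orientation: [-0.0, 0.992, 0.125, -0.001]
wrist_force: [-0.6, -1.2, -0.7]
finger_gap: 0.0858
grip_force: 0.0
```

Run:
```python
from h import *
im=[]
for n in("side","top"):
    c,W,r=cam(n); cv2.imwrite(f"/tmp/{n}.png",c); im.append(c)
a=im[0][90:250,230:430]; b=im[1][150:310,240:440]
cv2.imwrite("pics/over.png",cv2.resize(np.hstack([a,b]),None,fx=2,fy=2))
s=env.get_state(); R0=R.from_quat(s["orientation"],scalar_first=True).as_matrix()
print(s["tcp_pos"],rel([.435,-.257,.04],R0))
c,W,r=cam("side");P=W[main(c,W)["green"]];print(len(P),rect(P),P.min(0),P.max(0))
```

```text
[ 0.43469209 -0.25773592  0.1601132 ] (array([  0.6,  -0.6, 120.1]), array([0., 0., 0.]))
296 (array([ 431.1, -251.1]), array([45.2, 44.8]), 22.37) [ 0.40674671 -0.27640383  0.03034891] [ 0.45324299 -0.22791413  0.09774808]
```

View pics/over.png

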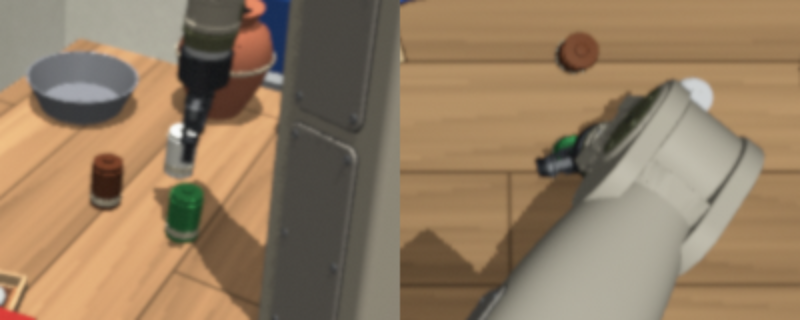

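The left half (side camera) shows the gripper above the green jar, which is at (184,212). The right half (top camera) shows its finger at (555,162) next to the jar, well away from the brown and white jars.

Emit:
apply_moves(rows=[{"xyz":[0,0,25],"turn":[0,0,0],"grip":1},{"xyz":[0,0,50],"turn":[0,0,0],"grip":1},{"xyz":[0,0,70],"turn":[0,0,0],"grip":1},{"xyz":[0,0,90],"turn":[0,0,0],"grip":1},{"xyz":[0,0,106],"turn":[0,0,0],"grip":1},{"xyz":[0,0,118],"turn":[0,0,0],"grip":1},{"xyz":[0,0,120],"turn":[0,0,0],"grip":1},{"xyz":[0,0,120],"turn":[0,0,0],"grip":0.7},{"xyz":[0,0,120],"turn":[0,0,0],"grip":0.5},{"xyz":[0,0,120],"turn":[0,0,0],"grip":0.4},{"xyz":[0,0,120],"turn":[0,0,0],"grip":0.4},{"xyz":[0,0,120],"turn":[0,0,0],"grip":0.4}], force=40)

```text
clock: 2.42
tcp_pos: [0.4358, -0.2589, 0.0417]
orientation: [0.002, 0.992, 0.123, 0.001]
wrist_force: [-2.4, -2.8, 6.7]
finger_gap: 0.0551
grip_force: 42.3
```

Emit:
apply_moves(rows=[{"xyz":[0,0,0],"turn":[0,0,0],"grip":0.3},{"xyz":[0,0,0],"turn":[0,0,0],"grip":0.3},{"xyz":[0,0,0],"turn":[0,0,0],"grip":0.3}])

```text
clock: 2.67
tcp_pos: [0.4358, -0.2589, 0.0417]
orientation: [0.002, 0.992, 0.123, 0.0]
wrist_force: [-2.3, -2.7, 5.7]
finger_gap: 0.0553
grip_force: 42.3
```

Run:
```python
from h import *
s=env.get_state(); T=tool(1.876,0)
print(s["tcp_pos"],s["finger_gap"],s["grip_force"],s["wrist_force"])
for p in([.435,-.257,.12],[.56,-.08,.12],[.6897,.0859,.12]): print(rel(p,T))
```

```text
[ 0.43576671 -0.25891231  0.04169931] 0.05527191426833364 42.327210903167725 [-2.31264401 -2.73266683  5.7331906 ]
(array([ -0.2,  -1.8, -78.3]), array([ 0.003,  0.002, -1.629]))
(array([ 164.2, -142.9,  -78.7]), array([ 0.003,  0.002, -1.629]))
(array([ 330.5, -272.1,  -79.1]), array([ 0.003,  0.002, -1.629]))
```

Emit:
apply_moves(rows=[{"xyz":[0,0,-8],"turn":[0,0,0],"grip":0.3},{"xyz":[0,0,-24],"turn":[0,0,0],"grip":0.3},{"xyz":[0,0,-46],"turn":[0,0,0],"grip":0.3},{"xyz":[0,0,-70],"turn":[0,0,0],"grip":0.3},{"xyz":[0,0,-92],"turn":[0,0,0],"grip":0.3},{"xyz":[0,0,-108],"turn":[0,0,0],"grip":0.3},{"xyz":[8,-7,-114],"turn":[0,0,-0.04],"grip":0.3},{"xyz":[22,-18,-118],"turn":[0,0,-0.11],"grip":0.3},{"xyz":[42,-34,-118],"turn":[0,0,-0.2],"grip":0.3},{"xyz":[62,-51,-118],"turn":[0,0,-0.3],"grip":0.3},{"xyz":[82,-68,-118],"turn":[0,0,-0.4],"grip":0.3},{"xyz":[102,-84,-118],"turn":[0,0,-0.5],"grip":0.3}])

```text
clock: 3.67
tcp_pos: [0.5134, -0.1488, 0.1575]
orientation: [-0.001, 0.93, 0.368, -0.0]
wrist_force: [-0.7, 0.1, -3.2]
finger_gap: 0.0553
grip_force: 43.2
```

Run:
```python
from h import *
s=env.get_state(); T=tool(1.876,0)
print(s["tcp_pos"],s["finger_gap"],s["grip_force"],s["wrist_force"])
for p in([.6897,.0859,.16],[.6897,.0859,.10]): print(rel(p,T))
```

```text
[ 0.51340246 -0.14876435  0.15754876] 0.05529584105484206 43.205355405807495 [-0.73114819  0.10340762 -3.18959845]
(array([289.1, -50.5,  -2.3]), array([-2.000e-03, -1.000e-03, -1.123e+00]))
(array([289.1, -50.4,  57.7]), array([-2.000e-03, -1.000e-03, -1.123e+00]))
```

Emit:
apply_moves(rows=[{"xyz":[24,-4,0],"turn":[0,0,-0.09],"grip":0.3},{"xyz":[50,-9,0],"turn":[0,0,-0.19],"grip":0.3},{"xyz":[77,-13,0],"turn":[0,0,-0.3],"grip":0.3},{"xyz":[104,-18,0],"turn":[0,0,-0.4],"grip":0.3},{"xyz":[131,-23,0],"turn":[0,0,-0.5],"grip":0.3},{"xyz":[158,-28,0],"turn":[0,0,-0.61],"grip":0.3},{"xyz":[185,-32,0],"turn":[0,0,-0.71],"grip":0.3},{"xyz":[212,-37,0],"turn":[0,0,-0.81],"grip":0.3},{"xyz":[239,-42,0],"turn":[0,0,-0.92],"grip":0.3},{"xyz":[262,-46,0],"turn":[0,0,-1.02],"grip":0.3},{"xyz":[279,-49,0],"turn":[0,0,-1.09],"grip":0.3},{"xyz":[289,-50,0],"turn":[0,0,-1.123],"grip":0.3}])

```text
clock: 4.67
tcp_pos: [0.6915, 0.0853, 0.1566]
orientation: [-0.001, 0.591, 0.807, -0.0]
wrist_force: [-0.7, -0.2, -2.4]
finger_gap: 0.0551
grip_force: 43.2
```

Emit:
apply_moves(rows=[{"xyz":[0,0,2],"turn":[0,0,0],"grip":0.3},{"xyz":[0,0,10],"turn":[0,0,0],"grip":0.3},{"xyz":[0,0,30],"turn":[0,0,0],"grip":0.3},{"xyz":[0,0,50],"turn":[0,0,0],"grip":0.3},{"xyz":[0,0,58],"turn":[0,0,0],"grip":0.3},{"xyz":[0,0,60],"turn":[0,0,0],"grip":0.3},{"xyz":[0,0,60],"turn":[0,0,0],"grip":0.3}])

```text
clock: 5.25
tcp_pos: [0.6904, 0.0813, 0.0972]
orientation: [-0.001, 0.594, 0.804, -0.001]
wrist_force: [0.0, -0.1, -3.0]
finger_gap: 0.0553
grip_force: 43.4
```

Run:
```python
from h import *
s=env.get_state(); T=tool(1.876,0)
print(s["tcp_pos"],s["finger_gap"],s["wrist_force"])
print(rel([.6897,.0859,.0487],T))
im=[cam(n)[0] for n in("side","top")]
a=im[0][150:270,130:270]; b=im[1][100:220,160:300]
cv2.imwrite("pics/place.png",cv2.resize(np.hstack([a,b]),None,fx=2.8,fy=2.8,interpolation=cv2.INTER_CUBIC))
```

```text
[0.69037518 0.08133911 0.09718483] 0.055341168010893005 [ 0.00802851 -0.13639807 -3.01509573]
(array([ 4.5,  0.8, 48.5]), array([-0.003, -0.001, -0.007]))
```

View pics/place.png

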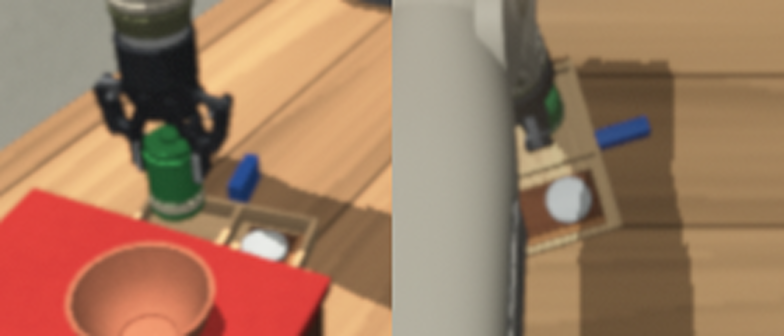

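On the left, the green jar at (172,175) hangs above the empty half. The ribs half with the white disc is at (262,243), and the grip is clear. I'll lower it gently.

Emit:
apply_moves(rows=[{"xyz":[1,0,8],"turn":[0,0,0],"grip":0.3},{"xyz":[2,0,20],"turn":[0,0,0],"grip":0.3},{"xyz":[2,0,31],"turn":[0,0,0],"grip":0.3},{"xyz":[2,0,38],"turn":[0,0,0],"grip":0.3},{"xyz":[2,0,42],"turn":[0,0,0],"grip":0.3},{"xyz":[2,0,44],"turn":[0,0,0],"grip":0.3},{"xyz":[2,0,45],"turn":[0,0,0],"grip":0.3},{"xyz":[2,0,46],"turn":[0,0,0],"grip":0.3},{"xyz":[2,0,46],"turn":[0,0,0],"grip":0.3}])

```text
clock: 6.1
tcp_pos: [0.6913, 0.0837, 0.0526]
orientation: [0.0, 0.594, 0.805, 0.0]
wrist_force: [1.4, -0.5, -2.6]
finger_gap: 0.0552
grip_force: 43.4
```

Emit:
apply_moves(rows=[{"xyz":[0,0,1],"turn":[0,0,0],"grip":0.3},{"xyz":[0,0,1],"turn":[0,0,0],"grip":0.3}])

```text
clock: 6.27
tcp_pos: [0.6912, 0.0837, 0.0515]
orientation: [0.0, 0.594, 0.805, 0.0]
wrist_force: [1.1, 0.2, -2.8]
finger_gap: 0.0551
grip_force: 43.4
```

Not yet in contact, so about 3.5 mm more.

Emit:
apply_moves(rows=[{"xyz":[0,0,1],"turn":[0,0,0],"grip":0.3},{"xyz":[0,0,2],"turn":[0,0,0],"grip":0.3},{"xyz":[0,0,3],"turn":[0,0,0],"grip":0.3},{"xyz":[0,0,3.5],"turn":[0,0,0],"grip":0.3},{"xyz":[0,0,3.5],"turn":[0,0,0],"grip":0.3}])

```text
clock: 6.68
tcp_pos: [0.691, 0.0837, 0.0478]
orientation: [0.0, 0.594, 0.805, -0.0]
wrist_force: [0.6, -0.4, -3.6]
finger_gap: 0.0551
grip_force: 43.5
```

Emit:
apply_moves(rows=[{"xyz":[0,0,0.5],"turn":[0,0,0],"grip":0.3},{"xyz":[0,0,1],"turn":[0,0,0],"grip":0.3},{"xyz":[0,0,1.5],"turn":[0,0,0],"grip":0.3},{"xyz":[0,0,1.5],"turn":[0,0,0],"grip":0.3}])

```text
clock: 7.02
tcp_pos: [0.6911, 0.0836, 0.0477]
orientation: [0.0, 0.594, 0.805, 0.0]
wrist_force: [-2.9, -0.4, 5.3]
finger_gap: 0.0549
grip_force: 44.4
```

It's down: contact shows about +9 N. Now release and retreat.

Emit:
apply_moves(rows=[{"xyz":[0,0,0],"turn":[0,0,0],"grip":0.7},{"xyz":[0,0,0],"turn":[0,0,0],"grip":0.9},{"xyz":[0,0,0],"turn":[0,0,0],"grip":1},{"xyz":[0,0,0],"turn":[0,0,0],"grip":1},{"xyz":[0,0,0],"turn":[0,0,0],"grip":1},{"xyz":[0,0,-10],"turn":[0,0,0],"grip":1},{"xyz":[0,0,-30],"turn":[0,0,0],"grip":1},{"xyz":[0,0,-60],"turn":[0,0,0],"grip":1},{"xyz":[0,0,-90],"turn":[0,0,0],"grip":1},{"xyz":[0,0,-110],"turn":[0,0,0],"grip":1},{"xyz":[0,0,-120],"turn":[0,0,0],"grip":1}])

```text
clock: 7.93
tcp_pos: [0.6927, 0.0838, 0.1711]
orientation: [0.002, 0.594, 0.805, 0.002]
wrist_force: [-0.0, 0.3, 0.3]
finger_gap: 0.0852
grip_force: 0.0
```

Run:
```python
from h import *
tilt=np.radians(48); yaw=1.876; T=tool(yaw,tilt); xd=np.array([np.cos(yaw),np.sin(yaw),0])
tc=np.array([.649,.0725,0]); g=tc-.103*xd+[0,0,.036]
tcp=g+.019*T[:,2]; pre=tcp-.11*T[:,2]+[0,0,.03]
np.save("/tmp/g.npy",np.r_[tcp]); print(tcp,pre)
s=env.get_state(); print(s["joint_pos"])
print(rel(pre,T)); print(rel(tcp,T))
a,b=cam("side"),cam("top")
cv2.imwrite("pics/rel.png",cv2.resize(np.hstack([a[0][150:270,130:270],b[0][100:220,160:300]]),None,fx=2.8,fy=2.8,interpolation=cv2.INTER_CUBIC))
for q in(a,b):
    for k in("blue","green"):
        P=q[1][main(q[0],q[1])[k]]; print(k,len(P),rect(P) if len(P) else 0)
```

```text
[ 0.6757074  -0.01227272  0.02328652] [ 0.70027102 -0.09024082  0.12689089]
[ 5.51223151e-03  5.73183114e-01  2.99709698e-01  1.29116463e+00
 -7.54828104e-05  1.27723548e+00]
(array([-168.4,  -44.3,   44.2]), array([ 0.008,  0.84 , -0.003]))
(array([-86.5, -45.5, 147.7]), array([ 0.008,  0.84 , -0.003]))
blue 107 (array([671.1,  -5.9]), array([17.4, 58.5]), 18.99)
green 327 (array([686.6,  87.7]), array([49.3, 46.3]), 0.1)
blue 99 (array([674.5, -10.2]), array([14.9, 53.7]), 16.24)
green 0 0
```

View pics/rel.png

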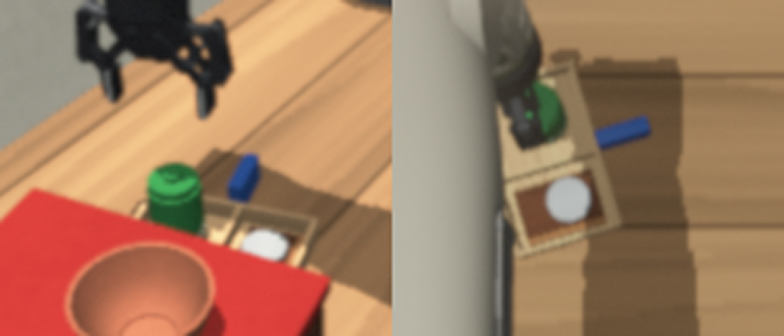

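The jar stands in the empty half, at (176,200) in the left picture, and the gripper is clear. Next is a tilted approach to the blue grip.

Emit:
apply_moves(rows=[{"xyz":[-12,-4,0],"turn":[0,0,0],"grip":1},{"xyz":[-36,-10,0],"turn":[0,0.06,0],"grip":1},{"xyz":[-64,-17,2],"turn":[0,0.15,0],"grip":1},{"xyz":[-92,-24,8],"turn":[0,0.25,0],"grip":1},{"xyz":[-120,-32,18],"turn":[0,0.36,0],"grip":1},{"xyz":[-145,-38,28],"turn":[0,0.47,0],"grip":1},{"xyz":[-160,-42,38],"turn":[0,0.58,0],"grip":1},{"xyz":[-166,-42,44],"turn":[0,0.68,0],"grip":1},{"xyz":[-166,-42,44],"turn":[0,0.77,0],"grip":1},{"xyz":[-166,-42,44],"turn":[0,0.84,0],"grip":1},{"xyz":[-166,-42,44],"turn":[0,0.84,0],"grip":1}])

```text
clock: 8.95
tcp_pos: [0.697, -0.0905, 0.1075]
orientation: [-0.337, 0.544, 0.729, 0.242]
wrist_force: [-0.1, -0.5, -6.0]
finger_gap: 0.0856
grip_force: 0.0
```

Run:
```python
from h import *
tilt=np.radians(48); yaw=1.876; T=tool(yaw,tilt)
g=np.array([.6775,-.023,.036]); tcp=g+.019*T[:,2]
s=env.get_state(); print(s["joint_pos"].round(3),s["tcp_pos"],tcp)
print(rel(tcp+[0,0,.03]-.03*T[:,2],T)); print(rel(tcp,T))
```

```text
[-0.478  1.287  1.237  2.204  0.563  0.6  ] [ 0.69701184 -0.09053991  0.10747089] [ 0.67325719 -0.00953278  0.02328652]
(array([15. ,  1.5, 69.3]), array([-0.002, -0.018, -0.018]))
(array([ -8.2,   2.1, 118.9]), array([-0.002, -0.018, -0.018]))
```

Emit:
apply_moves(rows=[{"xyz":[0,1,10],"turn":[0,0,0],"grip":1},{"xyz":[0,1,30],"turn":[0,0,0],"grip":1},{"xyz":[0,1,50],"turn":[0,0,0],"grip":1},{"xyz":[0,1,60],"turn":[0,0,0],"grip":1},{"xyz":[0,1,60],"turn":[0,0,0],"grip":1}])

```text
clock: 9.37
tcp_pos: [0.6855, -0.0418, 0.081]
orientation: [-0.329, 0.542, 0.735, 0.241]
wrist_force: [-0.5, 0.8, 0.4]
finger_gap: 0.0856
grip_force: 0.0
```

Run:
```python
from h import *
tilt=np.radians(48); yaw=1.876; T=tool(yaw,tilt)
g=np.array([.6775,-.023,.036]); tcp=g+.019*T[:,2]
s=env.get_state(); print(s["joint_pos"].round(3),s["tcp_pos"],tcp,s["wrist_force"])
print(rel(tcp,T))
a,b=cam("side"),cam("top")
cv2.imwrite("pics/app.png",cv2.resize(np.hstack([a[0][130:250,160:300],b[0][90:210,180:320]]),None,fx=2.8,fy=2.8,interpolation=cv2.INTER_CUBIC))
```

```text
[-0.428  1.119  0.825  1.918  0.588  0.642] [ 0.68553719 -0.04182187  0.08100408] [ 0.67325719 -0.00953278  0.02328652] [-0.49391572  0.7684772   0.41866948]
(array([-20. ,  -2. ,  64.2]), array([ 0.001, -0.003, -0.004]))
```

View pics/app.png

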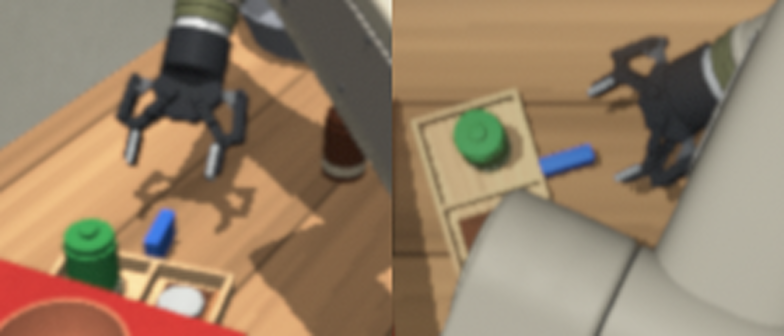

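The fingers are at (600,88) and (628,175) on the right, aligned with the blue grip at (568,160), and 5 mm too far to +x.

Emit:
apply_moves(rows=[{"xyz":[-5,-2,6],"turn":[0,0,0],"grip":1},{"xyz":[-14,-5,18],"turn":[0,0,0],"grip":1},{"xyz":[-20,-5,34],"turn":[0,0,0],"grip":1},{"xyz":[-20,-5,50],"turn":[0,0,0],"grip":1},{"xyz":[-20,-5,60],"turn":[0,0,0],"grip":1},{"xyz":[-20,-5,63],"turn":[0,0,0],"grip":1},{"xyz":[-20,-5,63],"turn":[0,0,0],"grip":1}])

```text
clock: 10.05
tcp_pos: [0.6729, -0.0138, 0.0256]
orientation: [-0.328, 0.542, 0.735, 0.242]
wrist_force: [0.4, 0.4, 0.4]
finger_gap: 0.0855
grip_force: 0.0
```

Run:
```python
from h import *
s=env.get_state(); print(s["joint_pos"].round(3),s["tcp_pos"],s["wrist_force"])
a,b=cam("side"),cam("top")
cv2.imwrite("pics/app2.png",cv2.resize(np.hstack([a[0][150:250,170:290],b[0][100:200,190:310]]),None,fx=3.2,fy=3.2,interpolation=cv2.INTER_CUBIC))
```

```text
[-0.402  1.089  0.626  1.731  0.605  0.669] [ 0.67285823 -0.0137748   0.02563703] [0.40502302 0.39071826 0.42993379]
```

View pics/app2.png

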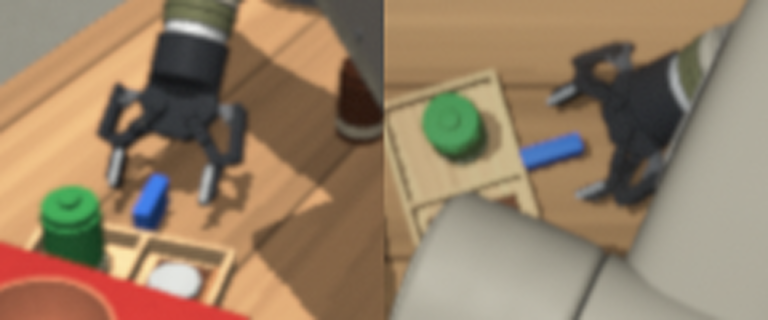

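The open fingers straddle the end of the blue grip: fingertips at (562,98) and (588,193), grip at (555,150), well centred. I'll close.

Emit:
apply_moves(rows=[{"xyz":[0,0,2],"turn":[0,0,0],"grip":0.6},{"xyz":[0,0,2],"turn":[0,0,0],"grip":0.4},{"xyz":[0,0,2],"turn":[0,0,0],"grip":0.3},{"xyz":[0,0,2],"turn":[0,0,0],"grip":0.2},{"xyz":[0,0,2],"turn":[0,0,0],"grip":0.1},{"xyz":[0,0,2],"turn":[0,0,0],"grip":0.1},{"xyz":[0,0,2],"turn":[0,0,0],"grip":0.1},{"xyz":[0,0,2],"turn":[0,0,0],"grip":0.1}], force=50)

```text
clock: 10.82
tcp_pos: [0.6731, -0.0125, 0.0242]
orientation: [-0.327, 0.542, 0.735, 0.243]
wrist_force: [2.6, 0.0, 0.1]
finger_gap: 0.0174
grip_force: 50.0
```

```bash
cat >> h.py <<'E'
def traypose():
    c,W,r=cam("top"); K,V=r["camera_matrix"],r["view"]; P=W[main(c,W)["red"]]
    S=np.array([.5825,.2680]); a=np.radians(100.5)
    X,Y,Z=np.moveaxis(W,-1,0); m=main(c,W)["blue"]; B=rect(ray(K,V,np.argwhere(m)[:,::-1],.05))
    return B,c,W,r
E
python3 - <<'E'
from h import *
s=env.get_state(); print(s["joint_pos"].round(3),s["tcp_pos"],s["wrist_force"],s["finger_gap"],s["grip_force"])
B,c,W,r=traypose(); print(B)
for k in("green",):
    P=W[main(c,W)[k]]; print(k,len(P),rect(P))
cv2.imwrite("/tmp/top.png",c)
K,V=r["camera_matrix"],r["view"]
# tray walls by depth line: front/back wall points
Sx,a=np.array([.5825,.268]),np.radians(100.5); ex=np.array([np.cos(a),np.sin(a)]); ey=np.array([-ex[1],ex[0]])
yaw=1.876; tc=np.array([.648,.0745]); d=tc-Sx; print("tray in shelf",d@ex,d@ey,np.degrees(yaw-a))
# plan: TCP transform with tray: rotate & move
R0=R.from_quat(s["orientation"],scalar_first=True).as_matrix(); t0=s["tcp_pos"]
def step(x,y,dy): # desired tray in shelf coords
    c2=Sx+x*ex+y*ey; Rz=R.from_euler("z",a+dy-yaw).as_matrix()
    p=Rz@(t0-np.r_[tc,0])+np.r_[c2,0]; return p,rel(p,Rz@R0)
for x,y,dy in[(-.2,0.0,0),(-.15,0,0),(0.0,0,0),(.01,0,0)]: print(x,y,*step(x,y,dy))
E
```

```text
[-0.401  1.088  0.621  1.725  0.607  0.671] [ 0.67305302 -0.01246506  0.02418945] [2.57156603 0.0452564  0.14565142] 0.017354488610587863 50.03574728965759
(array([672.3, -11.8]), array([17.6, 55.2]), 19.84)
green 172 (array([691.5,  77.5]), array([43. , 41.7]), 62.41)
tray in shelf -0.2021962515333609 -0.029140622262708485 6.986882366542424
-0.2 0.0 [ 0.63323547 -0.01801774  0.02418945] (array([  4.3, -39.7,   4.7]), array([-0.091, -0.   ,  0.081]))
-0.15 0 [0.62412369 0.031145   0.02418945] (array([ 37.5, -33.9,  41.7]), array([-0.091, -0.   ,  0.081]))
0.0 0 [0.59678836 0.17863324 0.02418945] (array([137. , -16.7, 152.6]), array([-0.091, -0.   ,  0.081]))
0.01 0 [0.59496601 0.18846579 0.02418945] (array([143.6, -15.6, 160. ]), array([-0.091, -0.   ,  0.081]))
```

Gripped, with a gap of 17.4 mm. First I'll square and centre the tray in front of the shelf, keeping the height constant.

Emit:
apply_moves(rows=[{"xyz":[2,-2,2],"turn":[-0.005,0,0.004],"grip":0.1},{"xyz":[5,-5,6],"turn":[-0.013,0,0.012],"grip":0.1},{"xyz":[9,-8,10],"turn":[-0.023,0,0.02],"grip":0.1},{"xyz":[13,-12,15],"turn":[-0.032,0,0.028],"grip":0.1},{"xyz":[17,-16,19],"turn":[-0.042,0,0.037],"grip":0.1},{"xyz":[21,-19,24],"turn":[-0.052,0,0.046],"grip":0.1},{"xyz":[26,-23,28],"turn":[-0.062,0,0.055],"grip":0.1},{"xyz":[30,-27,33],"turn":[-0.073,0,0.065],"grip":0.1},{"xyz":[34,-31,38],"turn":[-0.083,0,0.074],"grip":0.1},{"xyz":[37,-33,41],"turn":[-0.089,0,0.079],"grip":0.1},{"xyz":[37.5,-34,41.7],"turn":[-0.091,0,0.081],"grip":0.1},{"xyz":[37.5,-34,41.7],"turn":[-0.091,0,0.081],"grip":0.1}])

```text
clock: 11.87
tcp_pos: [0.6235, 0.0309, 0.0242]
orientation: [-0.312, 0.586, 0.7, 0.262]
wrist_force: [1.3, -3.7, 0.1]
finger_gap: 0.0171
grip_force: 50.1
```

Run:
```python
from h import *
s=env.get_state(); print(s["joint_pos"].round(3),s["tcp_pos"],s["wrist_force"],s["finger_gap"])
a=cam("side"); B,c,W,r=traypose(); print(B, rect(W[main(c,W)["green"]]))
cv2.imwrite("pics/mid.png",cv2.resize(np.hstack([a[0][150:340,90:290],c[90:280,90:290]]),None,fx=2,fy=2,interpolation=cv2.INTER_CUBIC))
```

```text
[-0.394  0.891  0.212  1.433  0.677  0.805] [0.6234576  0.0308792  0.02416553] [ 1.25196093 -3.69907745  0.06473803] 0.017122988080237028
(array([623.7,  31.6]), array([17.2, 55.1]), 11.34) (array([651.4, 117.3]), array([45.9, 43.1]), 44.88)
```

View pics/mid.png

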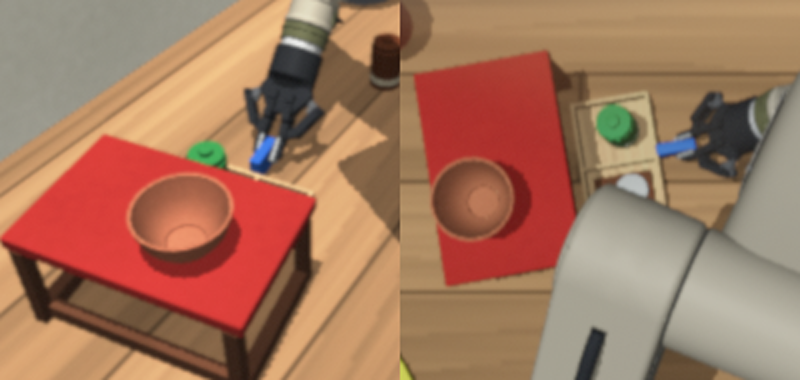

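The left shows the jar (205,155) in the tray just in front of the shelf and gripped at (265,155). The right shows the tray square to the red board, with the gripper leaning back well clear of it.

Run:
```python
from h import *
s=env.get_state();R0=R.from_quat(s["orientation"],scalar_first=True).as_matrix()
a=np.radians(100.5); e=np.array([np.cos(a),np.sin(a),0])
for d in(.07,.145,.16): print(d,rel(s["tcp_pos"]+d*e,R0)[0])
```

```text
0.07 [46.7 -0.4 52.1]
0.145 [ 96.8  -0.9 107.9]
0.16 [106.8  -1.  119.1]
```

Emit:
apply_moves(rows=[{"xyz":[2,0,2.2],"turn":[0,0,0],"grip":0.1},{"xyz":[6,0,6.7],"turn":[0,0,0],"grip":0.1},{"xyz":[11,0,12.3],"turn":[0,0,0],"grip":0.1},{"xyz":[17,0,19],"turn":[0,0,0],"grip":0.1},{"xyz":[23,0,25.7],"turn":[0,0,0],"grip":0.1},{"xyz":[29,0,32.3],"turn":[0,0,0],"grip":0.1},{"xyz":[35,0,39],"turn":[0,0,0],"grip":0.1},{"xyz":[41,0,45.7],"turn":[0,0,0],"grip":0.1},{"xyz":[47,0,52.4],"turn":[0,0,0],"grip":0.1},{"xyz":[53,0,59.1],"turn":[0,0,0],"grip":0.1},{"xyz":[57,0,63.6],"turn":[0,0,0],"grip":0.1},{"xyz":[59,0,65.8],"turn":[0,0,0],"grip":0.1}])

```text
clock: 12.97
tcp_pos: [0.6082, 0.118, 0.0241]
orientation: [-0.312, 0.586, 0.701, 0.261]
wrist_force: [1.1, -8.1, 2.8]
finger_gap: 0.0171
grip_force: 50.9
```

Run:
```python
from h import *
s=env.get_state();R0=R.from_quat(s["orientation"],scalar_first=True).as_matrix()
a=np.radians(100.5); e=np.array([np.cos(a),np.sin(a),0]); g=np.array([.59497,.18847,.0242])
print(s["tcp_pos"],s["wrist_force"],s["finger_gap"],s["joint_pos"].round(2))
for d in(-.015,0): print(d,rel(g+d*e,tool(a,np.radians(48))))
B,c,W,r=traypose(); print(B)
```

```text
[0.60818407 0.11801408 0.02410905] [ 1.14297005 -8.07816267  2.76306642] 0.01714941726595131 [-0.28  0.81  0.06  1.27  0.73  0.94]
-0.015 (array([38. , -0.5, 42.1]), array([ 0.004, -0.001, -0.003]))
0 (array([48. , -0.5, 53.2]), array([ 0.004, -0.001, -0.003]))
(array([608.3, 117.5]), array([18.4, 56.1]), 11.35)
```

Emit:
apply_moves(rows=[{"xyz":[3,0,3.3],"turn":[0,0,0],"grip":0.1},{"xyz":[8,0,8.9],"turn":[0,0,0],"grip":0.1},{"xyz":[14,0,15.5],"turn":[0,0,0],"grip":0.1},{"xyz":[20,0,22.1],"turn":[0,0,0],"grip":0.1},{"xyz":[26,0,28.8],"turn":[0,0,0],"grip":0.1},{"xyz":[31,0,34.3],"turn":[0,0,0],"grip":0.1},{"xyz":[35,0,38.8],"turn":[0,0,0],"grip":0.1},{"xyz":[38,0,42.1],"turn":[0,0,0],"grip":0.1},{"xyz":[38,0,42.1],"turn":[0,0,0],"grip":0.1}])

```text
clock: 13.77
tcp_pos: [0.5979, 0.1745, 0.0241]
orientation: [-0.313, 0.586, 0.701, 0.262]
wrist_force: [2.3, -0.5, -1.1]
finger_gap: 0.0172
grip_force: 49.8
```

Emit:
apply_moves(rows=[{"xyz":[1.3,0,1.5],"turn":[0,0,0],"grip":0.1},{"xyz":[2.7,0,3],"turn":[0,0,0],"grip":0.1},{"xyz":[4,0,4.5],"turn":[0,0,0],"grip":0.1},{"xyz":[5.3,0,6],"turn":[0,0,0],"grip":0.1},{"xyz":[5.3,0,6],"turn":[0,0,0],"grip":0.1}])

```text
clock: 14.18
tcp_pos: [0.5969, 0.1813, 0.0241]
orientation: [-0.312, 0.586, 0.7, 0.262]
wrist_force: [1.5, -5.0, 1.0]
finger_gap: 0.0174
grip_force: 50.5
```

Emit:
apply_moves(rows=[{"xyz":[1,0,1.1],"turn":[0,0,0],"grip":0.1},{"xyz":[2,0,2.2],"turn":[0,0,0],"grip":0.1},{"xyz":[2.7,0,3],"turn":[0,0,0],"grip":0.1},{"xyz":[2.7,0,3],"turn":[0,0,0],"grip":0.1}])

```text
clock: 14.52
tcp_pos: [0.5963, 0.185, 0.0242]
orientation: [-0.312, 0.586, 0.7, 0.262]
wrist_force: [0.9, -6.2, 1.1]
finger_gap: 0.0171
grip_force: 50.6
```

Emit:
apply_moves(rows=[{"xyz":[0.7,0,0.8],"turn":[0,0,0],"grip":0.1},{"xyz":[1.3,0,1.5],"turn":[0,0,0],"grip":0.1},{"xyz":[1.3,0,1.5],"turn":[0,0,0],"grip":0.1}])

```text
clock: 14.77
tcp_pos: [0.596, 0.1869, 0.0241]
orientation: [-0.312, 0.586, 0.7, 0.262]
wrist_force: [2.0, -7.0, 2.0]
finger_gap: 0.0172
grip_force: 50.7
```

Emit:
apply_moves(rows=[{"xyz":[0.7,0,0.8],"turn":[0,0,0],"grip":0.1},{"xyz":[1.3,0,1.5],"turn":[0,0,0],"grip":0.1},{"xyz":[2,0,2.2],"turn":[0,0,0],"grip":0.1},{"xyz":[2,0,2.2],"turn":[0,0,0],"grip":0.1}])

```text
clock: 15.1
tcp_pos: [0.5965, 0.1884, 0.0241]
orientation: [-0.31, 0.586, 0.701, 0.261]
wrist_force: [3.2, -13.5, 2.4]
finger_gap: 0.0172
grip_force: 51.3
```

Run:
```python
from h import *
B,c,W,r=traypose(); P=W[main(c,W)["red"]]
b=np.array(B[0])/1000; 
for S in([.5825,.268],):
    a=np.radians(100.5); ex=np.array([np.cos(a),np.sin(a)]); ey=np.array([-ex[1],ex[0]]); print(B,(b-S)@ex+.09,(b-S)@ey)
s=env.get_state(); print(s["wrist_force"],s["tcp_pos"])
```

```text
(array([600.4, 174.8]), array([16.4, 31.2]), 9.46) -0.004901373291270009 -0.0006159118695265552
[  3.65173256 -13.29482419   2.84450973] [0.59655742 0.18834267 0.02412832]
```

Force is rising at the expected stop position. A little more will seat it squarely.

Emit:
apply_moves(rows=[{"xyz":[0.7,0,0.8],"turn":[0,0,0],"grip":0.1},{"xyz":[1.3,0,1.5],"turn":[0,0,0],"grip":0.1},{"xyz":[1.3,0,1.5],"turn":[0,0,0],"grip":0.1}])

```text
clock: 15.4
tcp_pos: [0.5974, 0.1891, 0.0241]
orientation: [-0.309, 0.587, 0.701, 0.262]
wrist_force: [5.9, -17.6, 2.4]
finger_gap: 0.0177
grip_force: 51.9
```

Run:
```python
from h import *
s=env.get_state();R0=R.from_quat(s["orientation"],scalar_first=True).as_matrix()
print("tool yaw",np.degrees(np.arctan2(*R0[[1,0],0])),np.degrees(np.arctan2(*R0[[1,0],2])),"tilt",np.degrees(np.arcsin(R0[2,0])),s["ft_torque"],s["joint_pos"].round(2))
c,W,r=cam("side"); m=main(c,W)["blue"]; print(rect(W[m]),m.sum())
X,Y,Z=np.moveaxis(W,-1,0)
P=W[(Z>.02)&(Z<.034)&(X>.45)&(X<.75)&(Y>.12)&(Y<.22)]; print(len(P),rect(P) if len(P)>5 else 0)
```

```text
tool yaw 100.33279396325116 99.83898340227451 tilt 47.76784175084196 [-2.31960983 -0.204102    0.39053769] [-0.17  0.75 -0.05  1.13  0.77  1.07]
(array([0., 0.]), array([0., 0.]), 0.0) 0
132 (array([460. , 189.9]), array([18.8, 61.2]), 6.51)
```

Emit:
apply_moves(rows=[{"xyz":[0,0,0],"turn":[0,0,0],"grip":0.4},{"xyz":[0,0,0],"turn":[0,0,0],"grip":0.6},{"xyz":[0,0,0],"turn":[0,0,0],"grip":0.6},{"xyz":[0,0,0],"turn":[0,0,0],"grip":0.6},{"xyz":[-2,0,-6],"turn":[0,0,0],"grip":0.6},{"xyz":[-6,0,-20],"turn":[0,0,0],"grip":0.6},{"xyz":[-12,0,-40],"turn":[0,0,0],"grip":0.6},{"xyz":[-18,0,-65],"turn":[0,0,0],"grip":0.6},{"xyz":[-22,0,-90],"turn":[0,0,0],"grip":0.6},{"xyz":[-24,0,-105],"turn":[0,0,0],"grip":0.6},{"xyz":[-24,0,-110],"turn":[0,0,0],"grip":0.6}])

```text
clock: 16.37
tcp_pos: [0.6131, 0.094, 0.081]
orientation: [-0.311, 0.587, 0.7, 0.263]
wrist_force: [0.5, -0.4, 0.2]
finger_gap: 0.0511
grip_force: 0.0
```

Run:
```python
from h import *
s=env.get_state(); print(s["tcp_pos"],s["wrist_force"])
a=cam("side"); b=cam("top"); c,W,r=b
m=main(c,W)["blue"]; P=ray(r["camera_matrix"],r["view"],np.argwhere(m)[:,::-1],.05); print(m.sum(),rect(P))
t=np.radians(100.5); ex=np.array([np.cos(t),np.sin(t)]); ey=np.array([-ex[1],ex[0]]); D=P[:,:2]-[.5825,.268]
print("grip end x in shelf",np.percentile(D@ex,[0,3,97]),"y",np.percentile(D@ey,[2,98]))
for n,p in(("brown",(583.9,-268.3)),("white",(516.5,-429.4))):
    Q=W[(np.hypot(W[...,0]-p[0]/1e3,W[...,1]-p[1]/1e3)<.05)&(W[...,2]>.075)&(W[...,2]<.11)]; print(n,len(Q),rect(Q) if len(Q) else 0)
cv2.imwrite("pics/end.png",cv2.resize(np.hstack([a[0][150:340,90:290],c[90:280,90:290]]),None,fx=2,fy=2,interpolation=cv2.INTER_CUBIC))
```

```text
[0.61310645 0.09404474 0.08099579] [ 0.49765222 -0.4450711   0.2333995 ]
61 (array([600.2, 174.3]), array([18.1, 29.9]), 0.89)
grip end x in shelf [-0.10998994 -0.10908543 -0.08003908] y [-0.00839331  0.0085371 ]
brown 272 (array([ 583.8, -268.4]), array([51.5, 51.5]), 89.09)
white 281 (array([ 517.1, -430.2]), array([51.5, 51.2]), 41.43)
```

View pics/end.png

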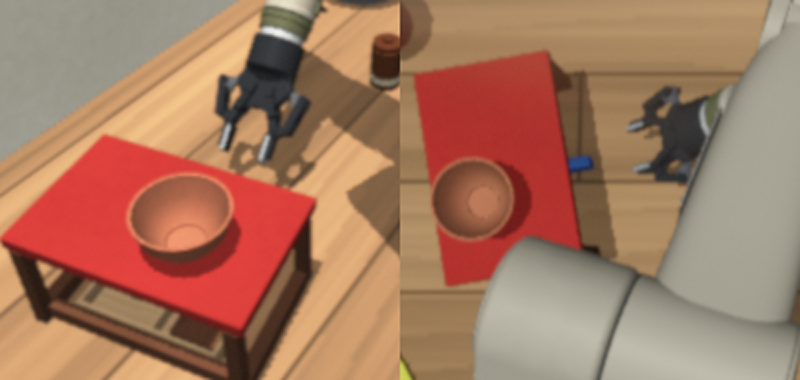

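The right picture shows the blue grip at (580,164), sticking out about 15 mm. Its end measures x = -0.110 m in the shelf frame, so the tray is home. On the left, the tray is visible under the shelf at (150,320), the bowl hasn't moved, and the gripper is clear.

```bash
python3 -c "
from h import *
print(ticket.hand_in())"
```

```text
the job is handed in; nothing more can be done
None
```

I set the green jar in the tray's empty half, slid the tray under the shelf to the stop, released it and handed the job in at about 16 s. The grip's end put the tray within about 1 mm of home, but the jar was hidden under the board at the end, so I couldn't confirm it was still upright, and no verdict came back.

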